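# Dispense one sanding pad and push it into the yellow square

### The job

Press the pad feeder's red plunger all the way down once and let it spring back, so that exactly one sanding pad comes out onto the tray. Then, without picking the pad up, push it sideways across the tray until it lies wholly inside the yellow-framed square, leave it there, and disturb nothing else on the bench.

Things in the scene. Friction and masses are not known exactly. Their poses are not given: they have to be found in the camera images.
- feeder: Pad feeder, fixed. Origin on the magazine's axis at bench level, z up, pads come out to -x; yaw varies. Aluminium tray 8 mm thick from x -130 to 30, y -160 to 160 mm, with a dark rim 4 mm wide, 6 mm high on its front (-x) and side edges. Behind the magazine a dark green plunger housing, x 26 to 101, y -30 to 30 mm, 95 mm high, with a steel collar up to 101 mm.
- plunger (a joint): Plunger travel in m: 0 up, 0.020 fully down on its stop. Sprung: about 4 N to start, 9 N at the bottom, plus up to 6 N of pad friction; it rises by itself. Going down, it drives a hidden blade 3 times as far to the feeder's -x, which pushes the lowest pad out of the magazine's front slot; another press would push out the next.
- plunger_top (a point): Centre of the top face of the plunger's round red knob (40 mm across, 12 mm thick), 135 mm above the bench when up; on the feeder at x = +63.5 mm, y = 0. It moves straight down when pressed.
- magazine (a point): Centre of the open top of the square steel pad magazine, 62 mm above the bench; it is 50 mm wide in x and 52 mm in y, with a clear front window above the slot. Pads inside are visible from above.
- landing (a point): Point on the tray's top face (8 mm above the bench) about where the centre of an ejected pad comes to rest, on the feeder at x = -60 mm, y = 0; axes as the feeder's. Pressed briskly, the pad slides farther towards -x, at most to the front rim.
- pad1: The lowest of four equal sanding pads stacked in the magazine, the one that comes out first: stiff disc 40 mm across, 10 mm thick, about 15 g, black rubber below, red-brown on top. Origin: centre of its underside.
- pad2: Second pad in the stack, like pad1; stays in the magazine and drops 10 mm when pad1 has gone and the plunger is up.
- pad3: Third pad in the stack, like pad1; stays in the magazine.
- pad4: Top pad in the stack, like pad1; stays in the magazine.
- bay_yellow: The target: square with a yellow painted frame and white middle, 74 mm over the frame, flat on the tray (no height), 108 mm to one side of the landing point along the feeder's y; which side varies. Origin: its centre on the tray's top face, axes along its sides and parallel to the feeder's.
- bay_blue: Like the yellow square but framed in blue, on the other side of the landing point; not used. The steel socket stands in it.
- socket: Bystander: steel wrench socket, 23 mm across, 36 mm high, standing about the middle of the blue square. Origin: centre of its underside.
- chuck: Bystander: dark steel drill chuck, 36 mm across, 48 mm high, standing on the bench beside the plunger housing on its +y side. Origin: centre of its underside.
- oil: Bystander: amber bottle with green cap, 68 mm across, 180 mm high, standing on the bench off the -y side of the tray, towards the robot. Origin: centre of its underside.
- grinder: Bystander: air grinder of bare aluminium with a blue band, 210 mm long along its x, 50 mm high, lying on the bench off the tray's +y side. Origin: under its middle.
- wrench: Bystander: steel wrench 170 mm long along its x, lying flat on the bench in front of the tray. Origin: under its middle.
- level: Bystander: pale spirit level 260 mm long (its x), 24 mm wide, 50 mm high, standing on edge at the robot's right. Origin: centre of its underside.
- carton: Bystander: cardboard carton 100 x 130 x 120 mm high at the robot's left. Origin: centre of its underside.

How it is judged:
By the outcome, as a careful person would: the job done as asked, in the order asked, and still so for the second after the job is handed in, with the robot touching nothing.
It also fails if it takes over 43 s, if anything falls off the work surface, if the arm or the gripper's body presses on something with over 40 N, if the wrist force passes 120 N, or if a joint passes its speed limit or range.

### The arm

A 6-joint arm with a two-finger parallel gripper is mounted at the origin on the work surface. World frame = base frame: x ahead of the robot, y to its left, z up, the work surface at z = 0. Lengths are in mm, angles in rad, forces in N, time in s.
With the tool pointing down it reaches from about 300 to 775 mm from the base axis. Payload 14.6 kg.
Tool frame: the origin (TCP) lies on the centre line of the jaws, within the pads' length; the fingertips stand 8 mm ahead of it and the grasp point (between the pads) lies 11 mm behind it; y points along the fingers, x is the direction in which the jaws open and shut, and the axes are right-handed (so a half turn about y gives the same grasp; the last joint's range is limited). The gripper opens to 85 mm and grips with 20 to 120 N. Pads are 22 mm wide; open, the fingers measure 114 mm over their backs; the gripper's body (76 mm by 85 mm) begins 54 mm behind the grasp point. The pads swing forward as they close: fully open they stand 13 mm farther back than shut.
Start: joints at [1.148, 0.3, 1.521, -0, 1.321, -0.067], TCP at [191.584, 515.543, 239.281] pointing down, gripper open.
Joint ranges: [-3.03, 3.03], [-0.79, 2.21], [0.23, 2.52], [-1.04, 4.18], [0, 3.07], [-2.55, 2.55]. Speed limits (rad/s): [2.22, 2.22, 2.57, 3.14, 3.14, 3.14].

### API

Orientations are given as a unit quaternion [x, y, z, w].
In Python, from cell import arm gives the robot as it stands. The module is installed in compiled form; this text tells all that it offers. Calls block until the motion is done:
- arm.reach(position, orientation): joint-space move of the TCP to a pose.
- arm.move_straight(position, attitude=None, velocity=150, force_limit=None): straight line of the TCP; attitude=None keeps the orientation; velocity is the mean speed in mm/s. With force_limit (N) it stops when the force on the tool has changed by that much, and returns True; else False.
- arm.move_j(angles): joint-space move.
- arm.set_gripper(opening, f_grip=None): opening from 0.0 (shut) to 1.0 (fully open); f_grip is the grip in N (None keeps the last); returns when the fingers have stopped.
- arm.hold(seconds).
- arm.ik(position, orientation): joint angles nearest the present ones, or None.
- arm.get_obs(): the state.
- arm.get_image(name): name is "scene" or "top" or "wrist"; returns a dict with "img" (420x560x3 uint8, red, green, blue), "z_map" (420x560 float32, mm along the optical axis (not along the pixel's ray), 0 where there is no reading), "K" (3x3 intrinsics, pixels), "extrinsics" (4x4, takes a point from world to camera coordinates); the wrist camera has in their place "mount" (4x4, takes a point from camera to tool coordinates, whose origin is the TCP and whose axes are the tool frame's). Camera axes: x right, y down, z forward; pixel columns grow to the right and rows downward; lengths in mm; the calibration is good to about 2 mm. A picture is of the moment at which its call begins: read the wrist's pose just before it.
A pose or a line that the arm cannot do raises arm.IKError and nothing moves.
- arm.finish_job(): hands the job in, once; it reports no verdict.
The state is a dict: "clock": time; "qpos": joint angles; "dq": joint speeds; "joint_torque": joint torques, N m; "eef_pos": TCP position; "tcp_rot": TCP orientation; "force": force on the tool from outside, world axes, zero at the start; "ft_torque": the same for the moment, N m; "opening": opening from 0.0 (shut) to 1.0 (fully open).
Only numpy, scipy, OpenCV 4.12 (cv2) and the standard library are available. Lean on these libraries where they do the work, as an engineer would, in place of code of your own. Each camera call takes 0.05 s, during which the arm holds its last target.

## Working session

There is one attempt and no reset: what is moved stays moved. The work goes in short steps, each a Python script; the robot and the scene stay as the last script left them, time stands still between calls to the robot, and variables do not carry over. Pictures are saved under pics/ and viewed, and the job is handed in when it is done.

```bash
mkdir -p pics; python3 - <<'E'
from cell import arm
import cv2,numpy as np
o=arm.get_obs(); print(o['clock'],o['eef_pos'],o['tcp_rot'],o['opening'])
for n in('scene','top'):
    d=arm.get_image(n); cv2.imwrite(f'pics/{n}0.png',d['img'][:,:,::-1]); np.savez(f'{n}0.npz',**d)
    print(n,d['K'].round(1).tolist(),d['extrinsics'].round(3).tolist())
E
```

```text
0.0 [191.50566368 515.34614808 238.70705493] [ 0.58081252  0.40326898 -0.40396988 -0.58037857] 0.999412910804463
scene [[503.5, 0.0, 275.7], [0.0, 503.5, 211.6], [0.0, 0.0, 1.0]] [[0.517, 0.856, 0.021, -299.131], [0.513, -0.29, -0.808, -165.714], [-0.685, 0.428, -0.589, 1811.392], [0.0, 0.0, 0.0, 1.0]]
top [[419.2, 0.0, 272.1], [0.0, 419.2, 212.6], [0.0, 0.0, 1.0]] [[-0.017, -1.0, -0.014, 26.363], [-0.998, 0.018, -0.056, 521.282], [0.056, 0.013, -0.998, 1297.784], [0.0, 0.0, 0.0, 1.0]]
```

View pics/scene0.png

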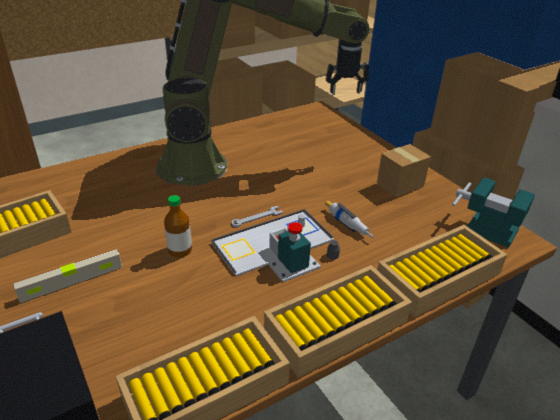

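View pics/top0.png

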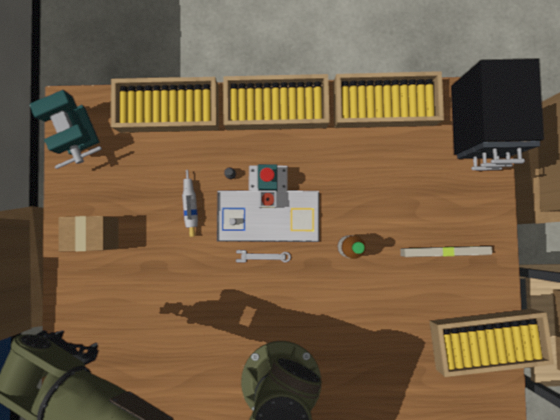

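The top view shows the feeder with its red knob near (267,175), the magazine near (268,200), the yellow bay near (302,219) on the -y side, and the blue bay with the socket near (234,219). The oil bottle is near (352,246), the wrench near (264,257), the chuck near (231,173) and the grinder near (190,203). Next I'll measure these.

```bash
cat > h.py <<'E'
import numpy as np,cv2
def ray(d,uv,z):
    E=d['extrinsics'];R=E[:3,:3];t=E[:3,3];c=-R.T@t
    v=R.T@np.linalg.inv(d['K'])@np.array([uv[0],uv[1],1.]); s=(z-c[2])/v[2]; return c+s*v
def blobs(img,lo,hi,roi,minA=8):
    hsv=cv2.cvtColor(img,cv2.COLOR_RGB2HSV); m=cv2.inRange(hsv,np.array(lo),np.array(hi)); k=np.zeros_like(m); x0,y0,x1,y1=roi; k[y0:y1,x0:x1]=m[y0:y1,x0:x1]
    n,l,s,c=cv2.connectedComponentsWithStats(k); return [(s[i,4],s[i,:4].tolist(),c[i],l==i) for i in range(1,n) if s[i,4]>=minA]
E
python3 - <<'E'
from h import *
T=dict(np.load('top0.npz'));S=dict(np.load('scene0.npz'))
def go(nm,d,lo,hi,roi,z):
    for a,b,c,m in blobs(d['img'],lo,hi,roi):
        x,y,w,h=b; cc=(x+(w-1)/2,y+(h-1)/2); print(nm,a,b,c.round(1),'P',ray(d,cc,z).round(1),ray(d,c,z).round(1), 'zmap',np.median(d['z_map'][m]))
        if nm[1]in'YB':
            pts=cv2.findContours(m.astype(np.uint8),cv2.RETR_EXTERNAL,cv2.CHAIN_APPROX_NONE)[0][0][:,0]
            W=np.array([ray(d,p,z)[:2] for p in pts],np.float32); r=cv2.minAreaRect(W);print('   rect',r)
go('Tred',T,(0,150,120),(8,255,255),(240,150,300,190),135)
go('TY',T,(18,80,120),(35,255,255),(285,200,320,240),8)
go('TB',T,(100,100,60),(130,255,255),(215,200,250,240),8)
go('Sred',S,(0,150,120),(8,255,255),(270,210,320,250),135)
go('SY',S,(18,120,120),(35,255,255),(210,230,265,270),8)
go('SB',S,(100,100,60),(130,255,255),(290,205,330,245),8)
for n,d,roi in(('tz',T,(210,150,330,270)),('sz',S,(160,190,380,290))):
    x0,y0,x1,y1=roi; c=d['img'][y0:y1,x0:x1,::-1]; f=6 if n=='tz' else 3.6; cv2.imwrite(f'pics/{n}.png',cv2.resize(c,None,fx=f if n=='tz' else 3.6,fy=f,interpolation=cv2.INTER_CUBIC)[:600,:800])
E
```

```text
Tred 141 [261, 168, 13, 13] [266.8 174.2] P [625.6  28.4 135. ] [625.  29. 135.] zmap 1199.1317
TY 138 [291, 208, 23, 24] [303.6 218.1] P [498.6 -76.2   8. ] [502.8 -81.2   8. ] zmap 1317.4736
   rect ((498.6881103515625, -76.25181579589844), (69.15328979492188, 72.31497192382812), 88.86602020263672)
TB 25 [223, 208, 22, 3] [233.9 208.2] P [535.6 138.8   8. ] [538.2 137.5   8. ] zmap 1323.081
   rect ((535.5521850585938, 138.8424835205078), (66.3369140625, 6.316242218017578), 88.95706176757812)
TB 12 [222, 212, 1, 12] [222.  217.5] P [509.4 175.4   8. ] [509.4 175.4   8. ] zmap 1321.9879
   rect ((509.3901672363281, 175.4244842529297), (1.2189148947072681e-05, 34.68657302856445), 89.39368438720703)
TB 35 [222, 221, 23, 10] [236.1 228.6] P [483.6 141.    8. ] [473.7 131.4   8. ] zmap 1318.2781
   rect ((472.5511779785156, 136.67526245117188), (26.632572174072266, 73.60475158691406), 18.982877731323242)
Sred 99 [288, 223, 15, 9] [295.2 226.9] P [627.9  25.5 135. ] [628.   26.3 135. ] zmap 1314.6073
SY 117 [222, 238, 33, 23] [237.7 249.4] P [498.8 -77.4   8. ] [499.9 -78.9   8. ] zmap 1430.0845
   rect ((497.6810607910156, -77.42208862304688), (72.26793670654297, 73.10646057128906), 88.71302795410156)
SB 42 [303, 217, 16, 19] [310.7 228. ] P [512.5 162.9   8. ] [521.  157.7   8. ] zmap 1510.8217
   rect ((514.9923095703125, 163.47451782226562), (43.12887191772461, 90.3819351196289), 51.906490325927734)
```

View pics/tz.png

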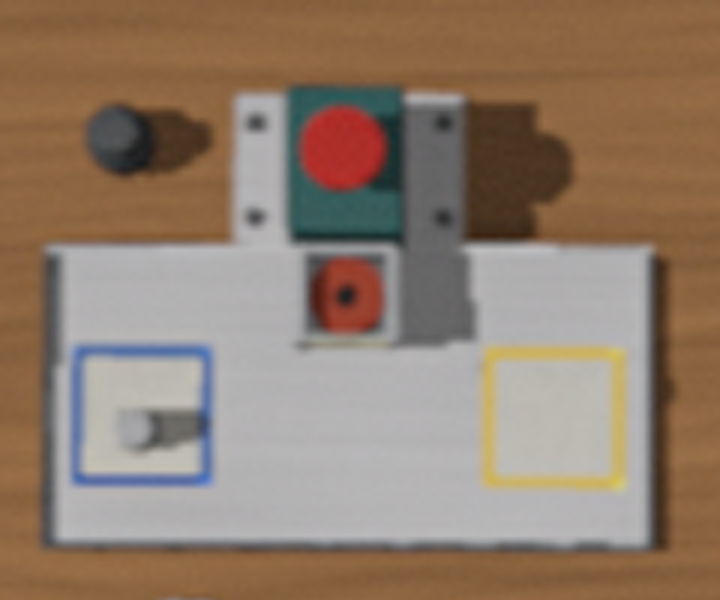

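```bash
python3 - <<'E'
from h import *
from cell import arm
from scipy.spatial.transform import Rotation as Ro
T=dict(np.load('top0.npz'))
print('oilcap',ray(T,(358.5,247.5),180).round(1),'wrench',ray(T,(264,257),5).round(1),'chuck',ray(T,(231,173),48).round(1),'mag',ray(T,(268,200),62).round(1),'socket',ray(T,(236,221),44).round(1))
o=arm.get_obs(); print(Ro.from_quat(o['tcp_rot']).as_matrix().round(2).tolist())
w=arm.get_image('wrist'); print(w['K'].round(0).tolist(),w['mount'].round(2).tolist())
yaw=np.radians(-1.4)
for k in range(4):
    a=yaw+k*np.pi/2; X=np.array([np.cos(a),np.sin(a),0]);Y=np.array([0,0,-1.]);R=np.c_[X,Y,np.cross(X,Y)]
    q=Ro.from_matrix(R).as_quat()
    for p in((626,28.5,200),(560,28,300),(500,60,20),(499,-50,20)):
        j=arm.ik(p,q); print(k*90,p,None if j is None else np.round(j,2))
E
```

```text
oilcap [ 413.2 -217.9  180. ] wrench [383.1  45.2   5. ] chuck [643.8 141.   48. ] mag [557.3  28.4  62. ] socket [496.2 127.8  44. ]
[[0.35, -0.0, -0.94], [0.94, -0.0, 0.35], [-0.0, -1.0, 0.0]]
[[335.0, 0.0, 282.0], [0.0, 335.0, 205.0], [0.0, 0.0, 1.0]] [[1.0, 0.0, 0.0, 0.25], [0.0, -0.27, 0.96, -135.25], [0.0, -0.96, -0.27, 67.84], [0.0, 0.0, 0.0, 1.0]]
0 (626, 28.5, 200) [-0.01  0.5   1.33 -0.    1.31  0.01]
0 (560, 28, 300) [-0.02  0.29  1.4  -0.    1.46  0.01]
0 (500, 60, 20) [ 0.05  0.5   1.82 -0.    0.82  0.07]
0 (499, -50, 20) [-0.17  0.5   1.83 -0.    0.81 -0.15]
90 (626, 28.5, 200) [-0.01  0.5   1.33 -0.    1.31 -1.56]
90 (560, 28, 300) [-0.02  0.29  1.4  -0.    1.46 -1.56]
90 (500, 60, 20) [ 0.05  0.5   1.82 -0.    0.82 -1.5 ]
90 (499, -50, 20) [-0.17  0.5   1.83 -0.    0.81 -1.72]
180 (626, 28.5, 200) None
180 (560, 28, 300) None
180 (500, 60, 20) None
180 (499, -50, 20) None
270 (626, 28.5, 200) [-0.01  0.5   1.33 -0.    1.31  1.58]
270 (560, 28, 300) [-0.02  0.29  1.4  -0.    1.46  1.58]
270 (500, 60, 20) [ 0.05  0.5   1.82 -0.    0.82  1.64]
270 (499, -50, 20) [-0.17  0.5   1.83 -0.    0.81  1.42]
```

```bash
cat >> h.py <<'E'
from scipy.spatial.transform import Rotation as Ro
def quat(yaw):
    X=np.array([np.cos(yaw),np.sin(yaw),0]);Y=np.array([0,0,-1.]);return Ro.from_matrix(np.c_[X,Y,np.cross(X,Y)]).as_quat()
def wrist(arm,nm):
    o=arm.get_obs(); d=arm.get_image('wrist'); M=np.eye(4);M[:3,:3]=Ro.from_quat(o['tcp_rot']).as_matrix();M[:3,3]=o['eef_pos']
    d=dict(img=d['img'],z_map=d['z_map'],K=d['K'],extrinsics=np.linalg.inv(M@d['mount'])); np.savez(nm+'.npz',**d); cv2.imwrite(f'pics/{nm}.png',d['img'][:,:,::-1]); return d
E
python3 - <<'E'
from cell import arm
from h import *
arm.reach((560,28,290),quat(np.radians(-1.4)))
arm.set_gripper(0.0)
d=wrist(arm,'w1'); o=arm.get_obs(); print(o['clock'],o['eef_pos'],o['force'],o['opening'])
E
```

```text
3.1583 [560.00693448  27.979924   290.0070937 ] [ 0.38755427  0.14679849 -0.55497195] -0.0005485419884648857
```

View pics/w1.png

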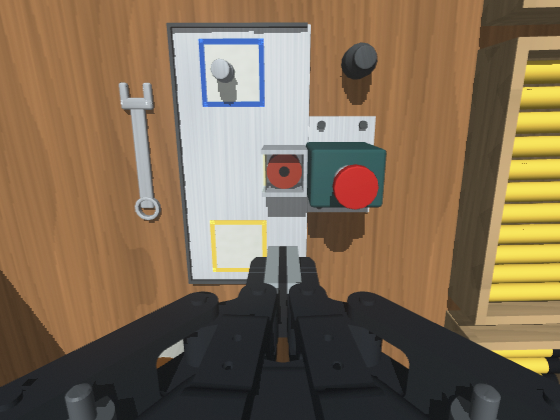

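The wrist view shows the knob near (356,187), the magazine near (284,171), the blue frame at about (199..264, 39..107) and the yellow frame at about (210..267, 221..272). The yellow frame's lower-right corner is partly covered by a finger.

```bash
python3 - <<'E'
from h import *
d=dict(np.load('w1.npz'))
def P(m,z):
    pts=cv2.findContours(m.astype(np.uint8),cv2.RETR_EXTERNAL,cv2.CHAIN_APPROX_NONE)[0][0][:,0]
    return np.array([ray(d,p,z)[:2] for p in pts],np.float32)
for nm,lo,hi,roi,z in(('red',(0,180,150),(4,255,255),(320,150,400,220),135),('Y',(18,120,120),(35,255,255),(190,210,280,280),8),('B',(100,120,60),(130,255,255),(190,30,280,120),8)):
    for a,b,c,m in blobs(d['img'],lo,hi,roi,20):
        w=P(m,z); print(nm,a,b,cv2.minEnclosingCircle(w) if nm=='red' else cv2.minAreaRect(w), np.median(d['z_map'][m]))
# magazine pad top
for a,b,c,m in blobs(d['img'],(0,100,60),(12,255,255),(260,140,310,200),20): print('pad',a,b,ray(d,c,48).round(1))
E
```

```text
red 1465 [334, 165, 44, 44] ((626.2567138671875, 30.572189331054688), 19.86941909790039) 296.168
Y 674 [210, 220, 57, 52] ((500.182373046875, -75.85223388671875), (73.3071517944336, 73.1837158203125), 88.70350646972656) 443.1291
B 1143 [199, 39, 65, 68] ((504.8847351074219, 140.127197265625), (72.84105682373047, 73.35157775878906), 88.70974731445312) 388.04117
pad 878 [267, 155, 35, 34] [562.8  31.   48. ]
```

```bash
python3 - <<'E'
from cell import arm
from h import *
q=quat(np.radians(-1.3))
arm.reach((626,29.8,165),q)
arm.move_straight((626,29.8,149),velocity=60)
r=arm.move_straight((626,29.8,115),velocity=22,force_limit=28)
o=arm.get_obs(); print(r,o['clock'],o['eef_pos'],o['force'])
arm.hold(0.2); o=arm.get_obs(); print(o['eef_pos'],o['force'])
arm.move_straight((626,29.8,160),velocity=60)
arm.reach((570,28,290),q)
d=wrist(arm,'w2'); o=arm.get_obs(); print(o['clock'],o['eef_pos'],o['force'])
E
```

```text
True 5.35 [626.47059482  29.79700093 123.24896343] [-2.87922286 -0.22455683  8.82538896]
[626.47079969  29.82853749 123.17222629] [-2.7506925  -0.62322942  8.1773969 ]
7.0 [569.84987428  27.99873526 288.80876184] [-0.74357472 -0.08577366 -0.3341022 ]
```

View pics/w2.png

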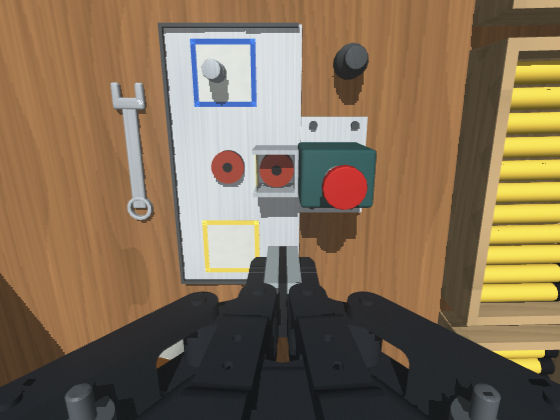

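One pad is out, near (228,167), clear of the magazine. The magazine still shows a pad (276,171) and the knob looks up again. I'll measure both.

```bash
python3 - <<'E'
from h import *
d=dict(np.load('w2.npz'))
for nm,lo,hi,roi,z in(('knob',(0,180,150),(4,255,255),(315,150,390,220),135),('pad',(0,90,50),(14,255,255),(205,140,250,195),18)):
    for a,b,c,m in blobs(d['img'],lo,hi,roi,50):
        pts=cv2.findContours(m.astype(np.uint8),cv2.RETR_EXTERNAL,cv2.CHAIN_APPROX_NONE)[0][0][:,0]
        w=np.array([ray(d,p,z)[:2] for p in pts],np.float32); print(nm,a,b,cv2.minEnclosingCircle(w),np.median(d['z_map'][m]))
        ys,xs=np.nonzero(m); Z=d['z_map'][ys,xs]; k=Z>0; C=np.c_[xs,ys,np.ones(len(xs))][k]@np.linalg.inv(d['K']).T*Z[k,None]; E=d['extrinsics']; W=(C-E[:3,3])@E[:3,:3]; print('  depth pts',np.median(W,0).round(1))
E
```

```text
knob 1477 [323, 165, 44, 44] ((626.2921142578125, 30.723649978637695), 20.03163719177246) 296.08414
  depth pts [625.8  30.8 135.6]
pad 771 [211, 151, 33, 33] ((503.4773254394531, 32.53777313232422), 20.303667068481445) 408.6736
  depth pts [504.   32.7  18.6]
```

The pad measures (503.7, 32.6) with its top at 18 mm, and the knob is back at 135 mm. I'll push with the fingers slightly open as a cradle, so first I'm checking the finger envelope against the magazine wall.

```bash
python3 - <<'E'
from cell import arm
from h import *
arm.set_gripper(0.24)
o=arm.get_obs(); d=arm.get_image('wrist'); M=d['mount']; print(o['clock'],o['opening'])
cv2.imwrite('pics/w3.png',d['img'][:,:,::-1])
ys,xs=np.mgrid[:420,:560]; Z=d['z_map']; k=(Z>0)&(Z<230); C=np.c_[xs[k],ys[k],np.ones(k.sum())]@np.linalg.inv(d['K']).T*Z[k][:,None]
T=C@M[:3,:3].T+M[:3,3]
for a in range(10,-90,-5):
    s=(T[:,1]<=a)&(T[:,1]>a-5)
    if s.sum()>5: print(a,s.sum(),np.percentile(T[s,0],[0.5,99.5]).round(1),'inner',np.abs(T[s,0]).min().round(1),'z',np.percentile(T[s,2],[1,99]).round(1))
E
```

```text
7.3333 0.23590297513312927
10 29 [-9.4 11.3] inner 9.3 z [0.8 8.4]
5 185 [-21.2  22.8] inner 9.2 z [-10.2  11.4]
0 346 [-22.4  24.3] inner 9.2 z [-9.4 11.5]
-5 398 [-22.7  24.6] inner 9.2 z [-9.2 11.5]
-10 438 [-22.8  24.6] inner 9.2 z [-10.   11.5]
-15 499 [-22.8  24.6] inner 9.2 z [-9.8 11.6]
-20 449 [-22.5  24.6] inner 9.2 z [-10.1  11.5]
-25 674 [-15.7  17.5] inner 9.2 z [-10.7  11.5]
-30 639 [-27.3  29.4] inner 9.2 z [-10.1  12.5]
-35 1321 [-38.6  40.9] inner 10.8 z [-7.7 13.9]
-40 1824 [-42.2  44.1] inner 10.6 z [-8.1 13.9]
-45 5574 [-44.3  46. ] inner 10.2 z [-10.5  13.2]
-50 3088 [-47.2  48.6] inner 9.7 z [-11.8  12.7]
-55 3200 [-49.7  51.5] inner 9.3 z [-11.6  17.3]
-60 4636 [-52.1  54.1] inner 6.5 z [-11.1  17.7]
-65 6794 [-54.7  56.4] inner 0.0 z [-7.8 17.6]
-70 7366 [-57.5  59.2] inner 0.1 z [-2.4 17.7]
-75 7265 [-58.6  59.5] inner 0.1 z [ 4.  17.8]
-80 6349 [-55.3  55.9] inner 0.0 z [ 8.5 18.8]
-85 2969 [-19.   20.7] inner 6.7 z [15.6 20.5]
```

View pics/w3.png

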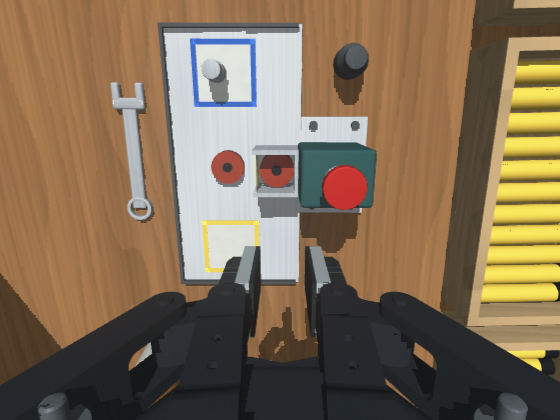

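With the jaws along x, the knuckles reach 40–45 mm out at the height of the magazine's top, and the wall is only about 35 mm from the push line, so that would collide. I'll turn the gripper 90° (camera towards the robot) and push with the back of the shut fingers instead.

```bash
python3 - <<'E'
from cell import arm
from h import *
yaw=np.radians(-1.3); q=quat(yaw+np.pi/2)
v=np.array([-np.sin(yaw),np.cos(yaw),0])
pad=np.array([503.6,32.6,0]); bay=np.array([500.2,-76.0,0])
s=pad+v*46; e=bay+v*34.5
print(s,e)
arm.set_gripper(0.0)
arm.reach((s[0],s[1],120),q)
arm.move_straight((s[0],s[1],30),velocity=120)
r=arm.move_straight((s[0],s[1],17.5),velocity=40,force_limit=8)
o=arm.get_obs(); print(r,o['clock'],o['eef_pos'],o['force'])
m=pad*.4+bay*.6+v*34.5
r=arm.move_straight((m[0],m[1],17.5),velocity=45,force_limit=15)
d=wrist(arm,'w4'); o=arm.get_obs(); print(r,o['clock'],o['eef_pos'],o['force'])
E
```

```text
[504.64361734  78.58816003   0.        ] [500.98271301 -41.50887998   0.        ]
False 10.4 [504.56977634  78.59156819  17.34768865] [ 0.53355315 -0.51014029  0.18716946]
False 12.3083 [502.32062309   2.07332522  17.4815761 ] [0.4213155  0.09081681 0.27300919]
```

View pics/w4.png

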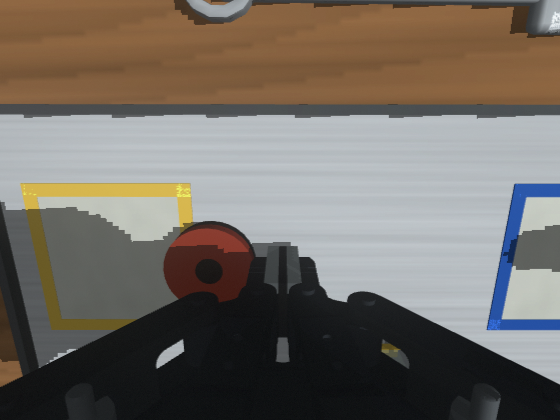

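The pad, at (208,265), is against the finger's back and moving in line with the yellow frame (22..190, 184..328). I'll carry on with the push.

```bash
python3 - <<'E'
from cell import arm
from h import *
r=arm.move_straight((501.0,-41.5,17.5),velocity=35,force_limit=15)
arm.hold(0.2)
d=wrist(arm,'w5'); o=arm.get_obs(); print(r,o['clock'],o['eef_pos'],o['force'])
arm.move_straight((501.5,-20,17.5),velocity=60)
arm.move_straight((501.5,-20,150),velocity=150)
arm.reach((470,-20,290),quat(np.radians(88.7)))
d=wrist(arm,'w6'); o=arm.get_obs(); print(o['clock'],o['force'])
for nm,lo,hi,z in(('pad',(0,90,40),(14,255,255),18),('Y',(18,120,80),(35,255,255),8)):
    for a,b,c,m in blobs(d['img'],lo,hi,(0,60,560,420),150):
        pts=cv2.findContours(m.astype(np.uint8),cv2.RETR_EXTERNAL,cv2.CHAIN_APPROX_NONE)[0][0][:,0]
        w=np.array([ray(d,p,z)[:2] for p in pts],np.float32); print(nm,a,b,cv2.minEnclosingCircle(w) if nm=='pad' else cv2.minAreaRect(w))
E
```

```text
False 13.95 [501.02162636 -41.41406472  17.49648636] [0.26861874 0.46747411 0.75222665]
16.1667 [ 0.85613157 -0.20878224  0.47914967]
pad 71497 [0, 60, 560, 321] ((635.2733764648438, -33.18901062011719), 431.4298095703125)
pad 747 [224, 178, 32, 32] ((499.9215393066406, -73.6603775024414), 20.525951385498047)
pad 582 [311, 237, 31, 24] ((571.8720703125, 33.42597198486328), 21.219026565551758)
pad 243 [275, 337, 15, 26] ((730.26025390625, -25.55487060546875), 21.571577072143555)
pad 280 [155, 339, 29, 27] ((730.5269775390625, -189.50262451171875), 29.568689346313477)
pad 293 [381, 339, 28, 30] ((740.76611328125, 136.73448181152344), 32.365089416503906)
Y 425 [514, 150, 19, 26] ((469.8125305175781, 279.6627502441406), (33.06597137451172, 20.455812454223633), 3.916294813156128)
Y 844 [209, 164, 60, 56] ((500.1994323730469, -75.55863952636719), (73.22441101074219, 72.0355453491211), 88.80957794189453)
```

View pics/w6.png

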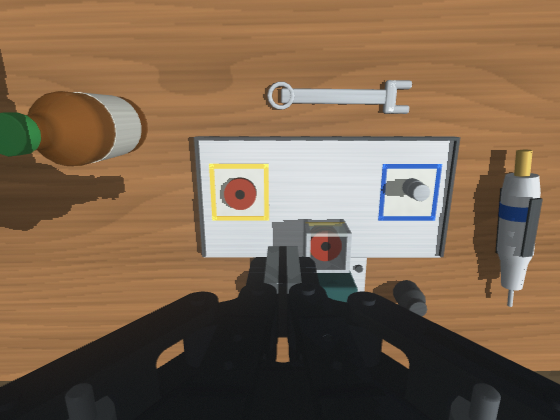

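The pad, near (239,194), sits in the middle of the yellow frame (209..268, 164..219). It measures (499.9, -73.7) against the bay's (500.2, -75.6). The socket, wrench, grinder, bottle and chuck all look upright and in place. One last comparison of top views, then I'll hand in.

```bash
python3 - <<'E'
from cell import arm
from h import *
d=arm.get_image('scene'); T=np.load('scene0.npz')
df=(cv2.absdiff(d['img'],T['img']).max(2)>50).astype(np.uint8)
n,l,s,c=cv2.connectedComponentsWithStats(df); print([s[i].tolist() for i in range(1,n) if s[i,4]>12])
cv2.imwrite('pics/s7.png',d['img'][:,:,::-1])
E
```

```text
[[211, 0, 29, 11, 117], [215, 4, 5, 10, 21], [177, 12, 5, 11, 34], [228, 19, 13, 5, 27], [313, 19, 57, 76, 1728], [242, 22, 7, 5, 16], [173, 27, 25, 53, 761], [215, 35, 8, 8, 13], [231, 37, 45, 30, 479], [218, 49, 11, 13, 76], [207, 50, 5, 12, 39], [221, 62, 8, 16, 58], [165, 64, 5, 18, 52], [235, 85, 28, 9, 131], [149, 91, 14, 9, 81], [224, 93, 49, 65, 1591], [242, 95, 13, 3, 25], [150, 108, 17, 26, 314], [78, 144, 88, 56, 1771], [215, 161, 11, 12, 51], [141, 166, 173, 43, 2199], [37, 190, 152, 123, 5453], [41, 199, 13, 14, 80], [34, 201, 10, 12, 68], [230, 242, 16, 13, 161]]
```

View pics/s7.png

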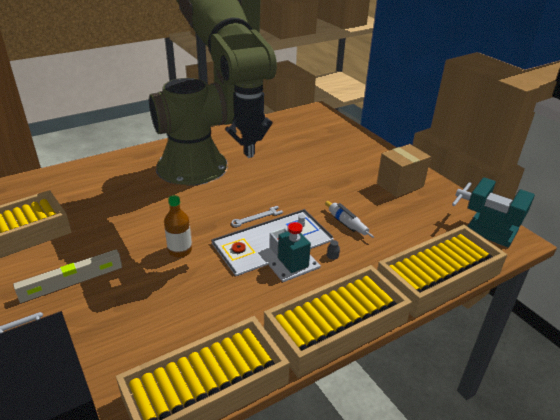

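The scene view shows changes only at the arm, its shadows and the pad in the yellow bay (238,248). Nothing else has moved.

```bash
python3 -c "
from cell import arm
print(arm.get_obs()['clock']); arm.finish_job()"
```

```text
16.2167
the job is handed in; nothing more can be done
```

The job is handed in at 16.2 s: one pad came out, and it now lies wholly inside the yellow square.

- **Press:** I pressed the plunger once with the shut fingertips. It went down to its stop, about 20 mm (the move ended at the 28 N limit I had set). Afterwards the knob measured 135.6 mm high, so it had sprung back.
- **Push:** I had planned to cradle the pad between slightly open fingers. A check showed the gripper's knuckles would then hit the magazine, so I turned the gripper 90° and pushed with the back of the shut fingers.
- **Last checks:** The wrist view put the pad at (499.9, -73.7) and the square's centre at (500.2, -75.6). That is about 2 mm off centre, with about 17 mm of room to spare on each side. Comparing the scene camera's first and last pictures showed changes only at the arm, its shadows and the pad; the bystanders had not moved. No check failed.

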